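# Try two cover screws and back off the crossed one

### The job

Fit the loose square-bored handle onto each of the housing's two square-shafted screws in turn (either one first) and start it gently clockwise with the handle, not with bare fingers. One screw runs freely: turn it fully home; the other has a crossed thread that stiffens early: stop as soon as you feel it resist, never force it, and turn it back to where it started. Finish with the handle pushed fully down on either screw and let go, and leave the other loose parts alone.

Things in the scene. Friction and masses are not known exactly. Their poses are not given: they have to be found in the camera images.
- housing: Round black plastic filter housing fixed to the bench, 244 mm across, flat top 54 mm above the bench, with a spout 46 mm across in the middle reaching 97 mm high. Origin: centre of its underside. The two screws stand 78 mm from its centre, on its +y side (screw_a) and its -y side (screw_b).
- screw_a: Steel screw in the housing. Origin: centre of the top face of its round flange (38 mm across, 6 mm thick, top 72 mm above the bench when backed off; sinks 3 mm from start to home). This frame does not turn with the screw: +y points away from the housing's centre. On the flange a square shaft 14 mm across, 21 mm tall, its top 3 mm narrowed to 11 mm; its sides lie along x and y when turn_a is 0.
- screw_b: The other screw, alike in all, its +y also pointing away from the housing's centre. A nose on each flange's rim points 0.675 rad anticlockwise of +y (from above) at joint value 0 and 0.675 rad clockwise of +y when home; a low grey rib stands facing it at both places. Which of the two screws is crossed changes from run to run and cannot be seen.
- turn_a (a joint): Angle of screw_a in rad, growing as it turns clockwise from above (shaft heading = screw frame's heading minus this). 0: fully backed-off stop. 1.35: hard stop, fully home. Starts from 0 to 0.2; free running it drags 0.04 N m and stays where left. Below 0.4 counts as back where it started, above 1.25 as home.
- turn_b (a joint): The same for screw_b. The crossed one of the two, whichever it is, runs freely up to 0.6 rad and then resists springily, 1.3 N m more for each further rad (let go, it springs back towards 0.6). Turn it until at least 0.1 N m of that is felt; more than 0.6 N m of it ruins the thread.
- handle: Black handle, 90 to 140 g, standing on the bench. Origin: centre of underside. Square hub 34 x 34 x 30 mm; on it a paddle 60 mm long (x), 14 mm thick (y), 30 to 70 mm above the underside: pinch it across its thickness. Square bore from below, 15.6 mm wide, 24 mm deep, mouth chamfered, sides along x and y: fits a shaft in any of 4 headings with 0.12 rad play; fully down, it rests on the flange.
- bellows: Bystander: black ribbed rubber bump stop, 48 mm across, 54 mm tall. Origin: centre of underside.
- seal_ring: Bystander: dark steel ring, 52 mm across, 6 mm thick. Origin: centre of underside.
- bushing: Bystander: square rubber bushing 34 mm with a square hole, 12 mm thick. Origin: centre of underside.
- bowl: Bystander: empty black plastic bowl, 150 mm across the rim, 60 mm tall. Origin: centre of underside.

How it is judged:
By the outcome, as a careful person would: the job done as asked, in the order asked, and still so for the second after the job is handed in, with the robot touching nothing.
It also fails if it takes over 72 s, if anything falls off the work surface, if the arm or the gripper's body presses on something with over 40 N, if the wrist force passes 120 N, or if a joint passes its speed limit or range.

### The arm

A 7-joint arm with a two-finger parallel gripper is mounted at the origin on the work surface. World frame = base frame: x ahead of the robot, y to its left, z up, the work surface at z = 0. Lengths are in m, angles in rad, forces in N, time in s.
With the tool pointing down it reaches from about 0.4 to 0.85 m from the base axis. Payload 6.9 kg.
Tool frame: the origin (TCP) lies midway between the tips of the shut fingers; the grasp point (between the pads) lies behind it (ctrl.pinch_z is the z of the grasp point in the tool frame, in m); z points along the fingers, y is the direction in which the jaws open and shut (so a half turn about z gives the same grasp; the last joint's range is limited). The gripper opens to 85 mm and grips with 20 to 120 N. Pads are 22 mm wide; open, the fingers measure 114 mm over their backs; the gripper's body (76 mm by 85 mm) begins 54 mm behind the grasp point. The pads swing forward as they close: fully open they stand 13 mm farther back than shut.
Start: joints at [1.224, 0.507, -0.238, 1.5, 0.126, 1.149, -0.155], TCP at [0.273, -0.562, 0.231] pointing down, gripper open.
Joint ranges: [-3.08, 3.08], [-0.24, 2.05], [-1.43, 1.35], [0, 2.5], [-1.52, 4.66], [0.17, 1.96], [-2.89, 2.89]. Speed limits (rad/s): [2.39, 2.39, 3.14, 3.14, 3.14, 3.14, 3.14].

### API

Orientations are given as a unit quaternion [w, x, y, z].
In Python, from station import ctrl, get_state, vision, ticket, models gives the robot as it stands. Calls block until the motion is done:
- ctrl.movep(position, orientation): joint-space move of the TCP to a pose.
- ctrl.movel(position, frame=None, max_speed=0.15): straight line of the TCP; frame=None keeps the orientation; max_speed is the mean speed in m/s.
- ctrl.set_joints(angles): joint-space move.
- ctrl.ungrasp() and ctrl.close_gripper(force=None): open the fingers fully, or close them until they stop; force is the grip in N (None keeps the last).
- ctrl.pause(seconds).
- ctrl.ik(position, orientation): joint angles nearest the present ones, or None.
- get_state(): the state.
- vision.grab_frame(name): name is "scene" or "top"; returns (picture, depth): 420x560x3 uint8, blue, green, red; 420x560 float32, m along the optical axis (not along the pixel's ray), 0 where there is no reading.
- vision.camera_info(name): a dict with "mtx" (3x3 intrinsics, pixels), "R" (3x3) and "t" (3): a world point X has camera coordinates R X + t. Camera axes: x right, y down, z forward; pixel columns grow to the right and rows downward; lengths in m; the calibration is good to about 2 mm. A picture is of the moment at which its call begins. camera_info takes no time and is no camera call.
A pose or a line that the arm cannot do raises ctrl.Unreachable and nothing moves.
- ticket.close_job(): hands the job in, once; it reports no verdict.
Trained networks look in the newest picture that a camera, given by its name, has taken for a name from the list of things; names that differ only in an ending like _2 or _b are one class to them, and where a whole thing is asked for, a point or a joint stands for the part that bears it (a point fixed in the world has none). Each returns a list of dicts, best first, with "p" (0 to 1); they miss things now and then, are a little off and sometimes report something else, mostly with a low value. They report only what shows in the picture. A call takes as long as a camera call.
- models.recognise(camera, target): "point" ([column, row] in pixels, amid what is visible of it).
- models.masks_of(camera, target): "mask" (420x560 bool, what is visible of it) and "point" ([column, row] in pixels, amid what is visible of it).
The state is a dict: "time": time; "qpos": joint angles; "qd": joint speeds; "tau": joint torques, N m; "tcp_pos": TCP position; "eef_rot": TCP orientation; "contact_force": force on the tool from outside, world axes, zero at the start; "wrist_torque": the same for the moment, N m; "width": finger opening in m.
Only numpy, scipy, OpenCV 4.12 (cv2) and the standard library are available. Lean on these libraries where they do the work, as an engineer would, in place of code of your own. Each camera call takes 0.05 s, during which the arm holds its last target.

## Working session

There is one attempt and no reset: what is moved stays moved. The work goes in short steps, each a Python script; the robot and the scene stay as the last script left them, time stands still between calls to the robot, and variables do not carry over. Pictures are saved under pics/ and viewed, and the job is handed in when it is done.

```bash
ls; mkdir -p pics
python3 - <<'E'
from station import ctrl,get_state,vision,models
import cv2,numpy as np
s=get_state(); print(s, ctrl.pinch_z)
for n in("scene","top"):
    p,d=vision.grab_frame(n); cv2.imwrite(f"pics/{n}0.png",p); np.save(f"pics/{n}0.npy",d)
    c=vision.camera_info(n); print(n,c)
    for t in("housing","screw_a","handle","bellows","seal_ring","bushing","bowl"):
        print(t,[(np.round(r["point"]).tolist(),round(r["p"],2)) for r in models.recognise(n,t)])
E
```

```text
pics
{'time': 0.0, 'qpos': array([ 1.22350071,  0.50833716, -0.23749695,  1.50113737,  0.12569579,
        1.14891681, -0.1547541 ]), 'qd': array([-8.50488593e-04,  1.62939379e-03, -1.55630835e-04, -1.55714887e-04,
        9.59017321e-04, -1.01053457e-04, -2.96524428e-05]), 'tau': array([-6.02383807e-04, -6.20583487e+01, -2.18657658e+00, -2.49654526e+01,
        1.27115744e-02,  1.18986773e-02, -2.41350129e-06]), 'tcp_pos': array([ 0.27311806, -0.5615979 ,  0.23042757]), 'eef_rot': array([-8.77004289e-04,  9.74476668e-01,  2.24486977e-01, -2.25855786e-04]), 'contact_force': array([-0.49692833, -0.68711535, -0.59254809]), 'wrist_torque': array([-0.0304051 ,  0.00317303,  0.01518104]), 'width': 0.08492005111319588} -0.0187
scene {'mtx': array([[516.00378084,   0.        , 275.86693874],
       [  0.        , 516.00378084, 209.08851478],
       [  0.        ,   0.        ,   1.        ]]), 'R': array([[-0.64909326,  0.7607074 , -0.00147945],
       [ 0.46675276,  0.39673165, -0.79040867],
       [-0.60068278, -0.51373948, -0.61257812]]), 't': array([ 0.36604238, -0.17740151,  1.56359383
[... 238 characters left out ...]
.0], 0.6)]
bowl [([221.0, 148.0], 0.89)]
top {'mtx': array([[512.75953606,   0.        , 275.53412355],
       [  0.        , 512.75953606, 208.15770199],
       [  0.        ,   0.        ,   1.        ]]), 'R': array([[-1.40188265e-02, -9.99901562e-01,  5.82208606e-04],
       [-9.97810997e-01,  1.39518777e-02, -6.46417756e-02],
       [ 6.46272894e-02, -1.48713599e-03, -9.97908363e-01]]), 't': array([-0.0259369 ,  0.53902507,  1.32862239])}
housing [([322.0, 199.0], 0.97)]
screw_a [([354.0, 192.0], 0.6), ([298.0, 204.0], 0.47)]
handle [([354.0, 188.0], 0.75), ([173.0, 218.0], 0.7)]
bellows [([183.0, 144.0], 0.59)]
seal_ring []
bushing [([110.0, 214.0], 0.71)]
bowl [([410.0, 265.0], 0.92)]
```

View pics/scene0.png

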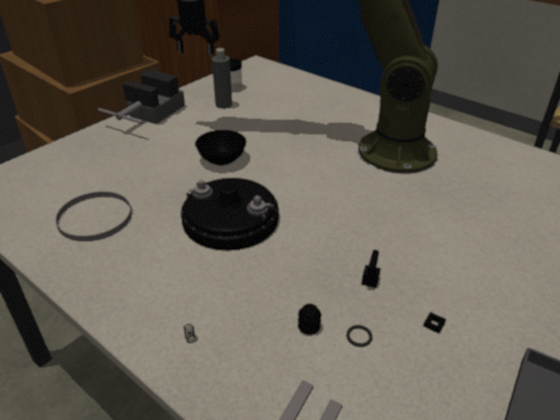

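View pics/top0.png

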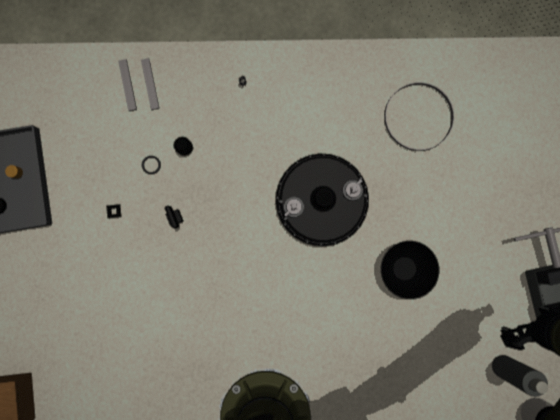

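Run:
```python
import cv2
a=cv2.imread("pics/top0.png")[140:260,260:400]; a=cv2.convertScaleAbs(a,alpha=2.0,beta=20)
cv2.imwrite("pics/topcrop0.png",cv2.resize(a,None,fx=5,fy=5,interpolation=cv2.INTER_CUBIC))
a=cv2.imread("pics/top0.png")[170:260,130:220]; a=cv2.convertScaleAbs(a,alpha=2.0,beta=20)
cv2.imwrite("pics/topcrop1.png",cv2.resize(a,None,fx=6,fy=6,interpolation=cv2.INTER_CUBIC))
```

```text
(no output)
```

View pics/topcrop0.png

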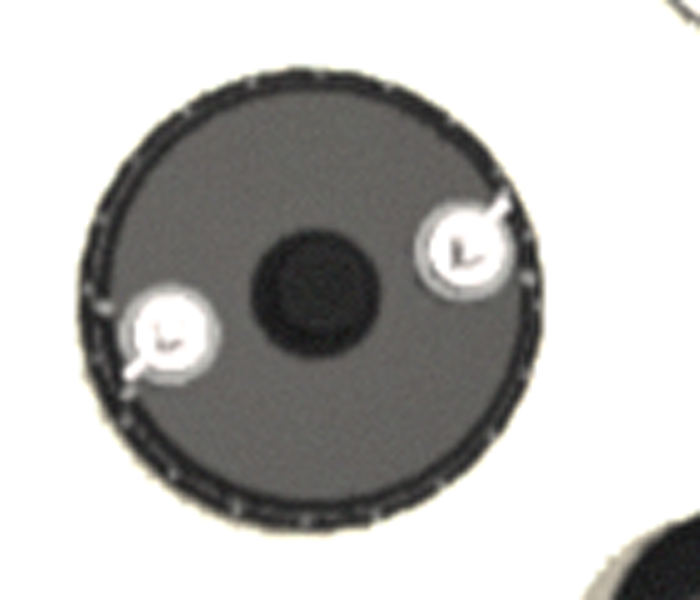

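View pics/topcrop1.png

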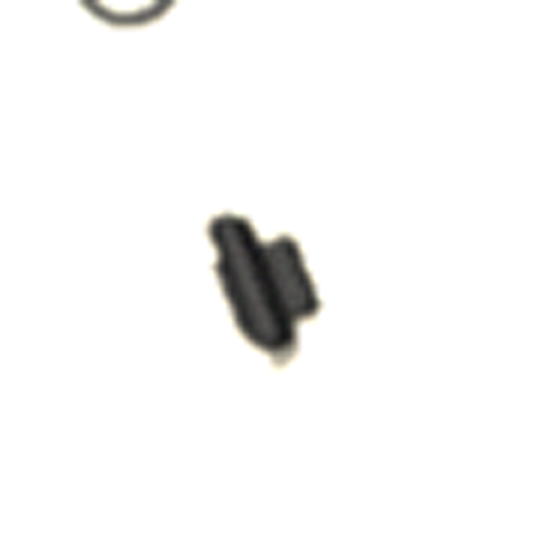

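The scene view shows the housing at about (230,210), screws at (202,188) and (258,205), and the handle at (372,270). In the top view the housing is at (322,199), with the screws at (354,190) and (294,206). The handle is at (173,217) with its paddle tilted in the image. Next I'll measure these positions in mm.

```bash
cat > vis.py <<'E'
import numpy as np,cv2
from station import ctrl,get_state,vision,models
CI={n:vision.camera_info(n) for n in("scene","top")}
def proj(n,X):
    c=CI[n]; X=np.atleast_2d(X); p=X@c["R"].T+c["t"]; q=p@c["mtx"].T; return q[:,:2]/q[:,2:]
def ray_z(n,uv,z):
    c=CI[n]; uv=np.atleast_2d(np.asarray(uv,float)); d=np.c_[uv,np.ones(len(uv))]@np.linalg.inv(c["mtx"]).T@c["R"]
    o=-c["R"].T@c["t"]; s=(z-o[2])/d[:,2]; return o+s[:,None]*d
def cloud(n,d):
    v,u=np.mgrid[0:420,0:560]; c=CI[n]; p=np.stack([(u+0.0)*d,(v+0.0)*d,d],-1)@np.linalg.inv(c["mtx"]).T
    return (p-c["t"])@c["R"]
E
python3 - <<'E'
from vis import *
for n in("scene","top"):
    fr=[vision.grab_frame(n) for _ in range(4)]
    im=np.mean([f[0].astype(float) for f in fr],0); d=np.stack([f[1] for f in fr])
    print(n,"noise",np.std([f[0].astype(float) for f in fr],0).mean(), np.median(d.std(0)))
    d=np.median(d,0); np.save(f"pics/{n}_im.npy",im); np.save(f"pics/{n}_d.npy",d)
    for t in("housing","handle","screw_a"):
        for k,r in enumerate(models.masks_of(n,t)[:3]):
            m=r["mask"]; np.save(f"pics/{n}_{t}{k}_m.npy",m)
            P=cloud(n,d)[m&(d>0)]
            print(t,round(r["p"],2),np.round(r["point"]),m.sum(),np.round(np.median(P,0),3),np.round(np.percentile(P,[2,98],0),3).tolist())
E
```

```text
scene noise 0.9558685896692857 0.0023314897
housing 0.74 [226. 218.] 5464 [ 0.598 -0.126  0.052] [[0.47, -0.239, 0.003], [0.682, -0.035, 0.095]]
handle 0.78 [372. 272.] 392 [0.534 0.24  0.032] [[0.503, 0.218, 0.002], [0.549, 0.252, 0.07]]
screw_a 0.59 [199. 190.] 174 [ 0.588 -0.225  0.071] [[0.555, -0.259, 0.055], [0.604, -0.212, 0.092]]
screw_a 0.49 [259. 203.] 168 [ 0.547 -0.073  0.071] [[0.524, -0.096, 0.062], [0.559, -0.061, 0.091]]
screw_a 0.37 [433. 320.] 308 [0.542 0.395 0.01 ] [[0.524, 0.378, -0.002], [0.559, 0.412, 0.013]]
top noise 0.7026865874430692 0.0022833815
housing 0.61 [323. 200.] 6412 [ 0.555 -0.151  0.053] [[0.45, -0.26, 0.034], [0.665, -0.045, 0.096]]
handle 0.53 [174. 217.] 250 [0.518 0.228 0.063] [[0.494, 0.213, 0.005], [0.542, 0.252, 0.072]]
screw_a 0.63 [295. 203.] 180 [ 0.536 -0.077  0.071] [[0.52, -0.095, 0.068], [0.555, -0.06, 0.093]]
screw_a 0.63 [353. 189.] 192 [ 0.579 -0.23   0.072] [[0.563, -0.249, 0.062], [0.599, -0.213, 0.093]]
```

```bash
cat > fit.py <<'E'
from vis import *
from scipy.optimize import minimize
S=8
def rend(n,parts,roi):
    u0,v0,u1,v1=roi; m=np.zeros(((v1-v0)*S,(u1-u0)*S),np.uint8)
    for P in parts:
        q=proj(n,P); h=cv2.convexHull(((q-[u0,v0]+0.5)*S*16).astype(np.float32)).round().astype(np.int32)
        cv2.fillConvexPoly(m,h,255,shift=4)
    return cv2.GaussianBlur(cv2.resize(m,(u1-u0,v1-v0),interpolation=cv2.INTER_AREA).astype(float)/255,(0,0),0.6)
def cyl(c,r,z0,z1):
    a=np.linspace(0,2*np.pi,60,endpoint=False); 
    return np.vstack([np.c_[c[0]+r*np.cos(a),c[1]+r*np.sin(a),np.full(60,z)] for z in(z0,z1)])
def box(c,yaw,sx,sy,z0,z1,off=0):
    R=np.array([[np.cos(yaw),-np.sin(yaw)],[np.sin(yaw),np.cos(yaw)]])
    return np.vstack([np.r_[np.array(c)+R@[a*sx/2+off,b*sy/2],z] for a in(1,-1) for b in(1,-1) for z in(z0,z1)])
def handle_parts(p,z=0): return [box(p[:2],p[2],.034,.034,z,z+.030),box(p[:2],p[2],.060,.014,z+.030,z+.070)]
def fit(n_obs,parts,x0,step):
    def cost(p): return sum(((rend(n,parts(p),roi)-o)**2).sum() for n,o,roi in n_obs)
    best=None
    for k in range(3):
        sx=np.vstack([x0]+[np.array(x0)+np.eye(len(x0))[i]*step[i]*(1 if k%2 else -1) for i in range(len(x0))])
        r=minimize(cost,x0,method="Nelder-Mead",options=dict(initial_simplex=sx,xatol=1e-5,fatol=1e-4,maxiter=500))
        if best is None or r.fun<best.fun: best=r
        x0=best.x
    return best
E
python3 - <<'E'
from fit import *
def g(n): return np.load(f"pics/{n}_im.npy").mean(2)
for n in("scene","top"):
    im=g(n)
    # handle
    m=np.load(f"pics/{n}_handle0_m.npy"); v,u=np.where(m); roi=(u.min()-8,v.min()-8,u.max()+9,v.max()+9)
    a=im[roi[1]:roi[3],roi[0]:roi[2]]; bg=np.percentile(a,80); fg=np.percentile(a,5)
    o=np.clip((bg-a)/(bg-fg),0,1); 
    print(n,"bg,fg",bg,fg)
    for y0 in (0,0.3,-.3):
        r=fit([(n,o,roi)],handle_parts,[.525,.235,y0],[.01,.01,.2]); print("handle",np.round(r.x,4),round(r.fun,2))
    # screws
    for c in((.54,-.075),(.583,-.23)):
        q=proj(n,[[*c,.072]])[0]; roi=(int(q[0])-14,int(q[1])-14,int(q[0])+15,int(q[1])+15)
        a=im[roi[1]:roi[3],roi[0]:roi[2]]; bg=np.percentile(a,30); fg=np.percentile(a,92)
        o=np.clip((a-bg)/(fg-bg),0,1)
        ps=lambda p:[cyl(p,.019,.066,.072),box(p,0.2,.014,.014,.072,.090),np.array([*p[:2],.069])+np.array([[np.cos(p[2])*k+np.sin(p[2])*w,np.sin(p[2])*k-np.cos(p[2])*w,0] for k in(.015,.026) for w in (.002,-.002)])]
        best=min((fit([(n,o,roi)],ps,[*c,y],[.006,.006,.4]) for y in (0,1.2,2.4,3.6,-1.2)),key=lambda r:r.fun)
        print("screw",np.round(best.x,4),round(best.fun,2),bg,fg)
    q=proj(n,[[.56,-.152,.054]])[0]; roi=(int(q[0])-65,int(q[1])-58,int(q[0])+66,int(q[1])+58)
    a=im[roi[1]:roi[3],roi[0]:roi[2]]; bg=np.percentile(a,85)
    M=((a<bg*0.45)).astype(np.uint8)
    M=cv2.morphologyEx(M,cv2.MORPH_CLOSE,np.ones((15,15),np.uint8))
    k,lab,st,_=cv2.connectedComponentsWithStats(M); i=1+np.argmax(st[1:,4]); o=(lab==i).astype(float)
    r=fit([(n,o,roi)],lambda p:[cyl(p,.122,0,.054),cyl(p,.023,.054,.097)],[.56,-.152],[.006,.006]); print("housing",np.round(r.x,4),r.fun)
E
```

```text
scene bg,fg 134.91666666666666 5.616666666666667
handle [0.5208 0.2339 0.4245] 13.06
handle [0.521  0.2339 0.4187] 13.09
handle [0.5209 0.234  0.4253] 13.11Traceback (most recent call last):
  File "<stdin>", line 18, in <module>
  File "<stdin>", line 18, in <genexpr>
  File "fit.py", line 22, in fit
    r=minimize(cost,x0,method="Nelder-Mead",options=dict(initial_simplex=sx,xatol=1e-5,fatol=1e-4,maxiter=500))
    res = _minimize_neldermead(fun, x0, args, callback, bounds=bounds,
                               **options)
    fsim[k] = func(sim[k])
              ~~~~^^^^^^^^
    fx = function(np.copy(x), *(wrapper_args + args))
  File "fit.py", line 18, in cost
    def cost(p): return sum(((rend(n,parts(p),roi)-o)**2).sum() for n,o,roi in n_obs)
                        ~~~^^^^^^^^^^^^^^^^^^^^^^^^^^^^^^^^^^^^^^^^^^^^^^^^^^^^^^^^^^
  File "fit.py", line 18, in <genexpr>
    def cost(p): return sum(((rend(n,parts(p),roi)-o)**2).sum() for n,o,roi in n_obs)
                                     ~~~~~^^^
  File "<stdin>", line 17, in <lambda>
  File "fit.py", line 15, in box
    return np.vstack([np.r_[np.array(c)+R@[a*sx/2+off,b*sy/2],z] for a in(1,-1) for b in(1,-1) for z in(z0,z1)])
                            ~~~~~~~~~~~^~~~~~~~~~~~~~~~~~~~~~
ValueError: operands could not be broadcast together with shapes (3,) (2,)
```

```bash
cat > m2.py <<'E'
from fit import *
def g(n): return np.load(f"pics/{n}_im.npy").mean(2)
for n in("scene","top"):
    im=g(n)
    m=np.load(f"pics/{n}_handle0_m.npy"); v,u=np.where(m); roi=(u.min()-8,v.min()-8,u.max()+9,v.max()+9)
    a=im[roi[1]:roi[3],roi[0]:roi[2]]; bg=np.percentile(a,80); fg=np.percentile(a,5)
    o=np.clip((bg-a)/(bg-fg),0,1)
    if n=="top":
      for y0 in (0,0.4):
        r=fit([(n,o,roi)],handle_parts,[.525,.235,y0],[.01,.01,.2]); print("handle",np.round(r.x,4),round(r.fun,2))
    for c in((.54,-.075),(.583,-.23)):
        q=proj(n,[[*c,.072]])[0]; roi=(int(q[0])-14,int(q[1])-14,int(q[0])+15,int(q[1])+15)
        a=im[roi[1]:roi[3],roi[0]:roi[2]]; bg=np.percentile(a,30); fg=np.percentile(a,92)
        o=np.clip((a-bg)/(fg-bg),0,1)
        ps=lambda p:[cyl(p,.019,.066,.072),box(p[:2],0.2,.014,.014,.072,.090),np.array([*p[:2],.069])+np.array([[np.cos(p[2])*k+np.sin(p[2])*w,np.sin(p[2])*k-np.cos(p[2])*w,0] for k in(.015,.026) for w in (.002,-.002)])]
        best=min((fit([(n,o,roi)],ps,[*c,y],[.006,.006,.4]) for y in (0,1.2,2.4,3.6,-1.2)),key=lambda r:r.fun)
        print("screw",np.round(best.x,4),round(best.fun,2),bg,fg)
    q=proj(n,[[.56,-.152,.054]])[0]; roi=(int(q[0])-65,int(q[1])-58,int(q[0])+66,int(q[1])+58)
    a=im[roi[1]:roi[3],roi[0]:roi[2]]; bg=np.percentile(a,85)
    M=((a<bg*0.45)).astype(np.uint8)
    M=cv2.morphologyEx(M,cv2.MORPH_CLOSE,np.ones((15,15),np.uint8))
    k,lab,st,_=cv2.connectedComponentsWithStats(M); i=1+np.argmax(st[1:,4]); o=(lab==i).astype(float)
    r=fit([(n,o,roi)],lambda p:[cyl(p,.122,0,.054),cyl(p,.023,.054,.097)],[.56,-.152],[.006,.006]); print("housing",np.round(r.x,4),r.fun)
E
python3 m2.py
python3 - <<'E'
import cv2,numpy as np
im=np.load("pics/scene_im.npy")[165:245,170:290]
a=np.clip(im*1.0+10,0,255).astype(np.uint8)
cv2.imwrite("pics/scenecrop.png",cv2.resize(a,None,fx=6.5,fy=6.5,interpolation=cv2.INTER_CUBIC))
im=np.load("pics/top_im.npy")[170:225,275:375]
a=np.clip(im,0,255).astype(np.uint8)
cv2.imwrite("pics/topcrop2.png",cv2.resize(a,None,fx=8,fy=8,interpolation=cv2.INTER_CUBIC))
E
```

```text
screw [ 0.54   -0.0803  2.2793] 59.88 14.75 88.08333333333333
screw [ 0.5723 -0.2726  2.7379] 189.8 47.25 134.48333333333335
housing [ 0.5588 -0.1555] 1502.9951443859939
handle [0.5176 0.2325 0.3914] 5.93
handle [0.5176 0.2325 0.3916] 5.93
screw [ 0.54   -0.0793  2.3394] 23.11 39.916666666666664 133.73333333333335
screw [ 0.5811 -0.2303 -0.6922] 67.85 38.666666666666664 134.4
housing [ 0.5574 -0.1512] 268.3665363783631
```

View pics/scenecrop.png

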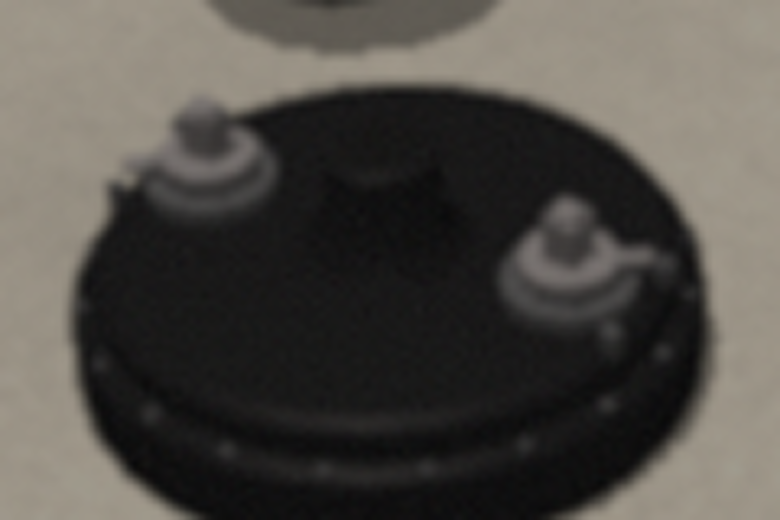

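View pics/topcrop2.png

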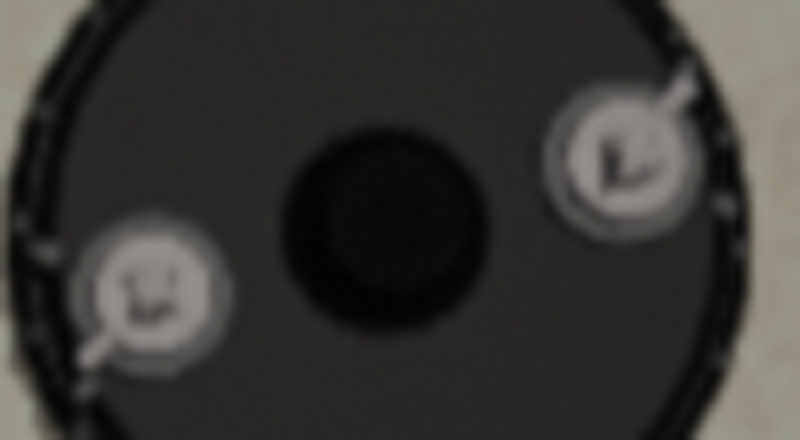

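```bash
cat > m3.py <<'E'
from fit import *
def g(n): return np.load(f"pics/{n}_im.npy").mean(2)
def nose(p,z=.069): return np.array([*p[:2],z])+np.array([[np.cos(p[2])*k+np.sin(p[2])*w,np.sin(p[2])*k-np.cos(p[2])*w,0] for k in(.015,.027) for w in (.0025,-.0025)])
for n in("top","scene"):
    im=g(n)
    for c in((.54,-.078,2.3),(.58,-.230,-.7)):
        q=proj(n,[[*c[:2],.072]])[0]; roi=(int(q[0])-14,int(q[1])-14,int(q[0])+15,int(q[1])+15)
        a=im[roi[1]:roi[3],roi[0]:roi[2]]
        W=rend(n,[cyl(c,.030,.058,.09)],roi)
        if n=="scene": W=W*(1-rend(n,[cyl((.557,-.1525),.119,0,.054)],roi)) if 0 else W*rend(n,[cyl((.557,-.1525),.117,0,.054),cyl(c,.026,.054,.09)],roi)
        def cost(p,full=False):
            b=rend(n,[cyl(p,p[3],.05,.0655)],roi); f=rend(n,[cyl(p,.019,.066,.072),nose(p)],roi); s=rend(n,[box(p[:2],p[2]-.675,.014,.014,.072,.093)],roi)
            # linear intensities by least squares
            A=np.stack([np.ones_like(b),b*(1-f)*(1-s),f*(1-s),s],-1).reshape(-1,4)*W.reshape(-1,1); y=(a*W).ravel()
            x,*_=np.linalg.lstsq(A,y,rcond=None); r=((A@x-y)**2).sum()
            return (r,x) if full else r
        best=None
        for dy in(-.25,0,.25):
            x0=np.array([*c,.024]); x0[2]+=dy
            sx=np.vstack([x0]+[x0+np.eye(4)[i]*[.004,.004,.2,.002][i] for i in range(4)])
            r=minimize(cost,x0,method="Nelder-Mead",options=dict(initial_simplex=sx,xatol=1e-5,fatol=.1,maxiter=600))
            if best is None or r.fun<best.fun: best=r
        print(n,np.round(best.x,4),round(best.fun),np.round(cost(best.x,True)[1]))
E
python3 m3.py
python3 - <<'E'
from vis import *
print(proj("scene",[[.54,-.0785,.093],[.5805,-.23,.093]]))
E
```

```text
top [ 0.5398 -0.0791  2.3385  0.0257] 50571 [37. 37. 94. 78.]
top [ 0.581  -0.2301 -0.6915  0.0251] 101312 [35. 38. 91. 76.]
scene [ 0.5394 -0.0804  2.3146  0.0255] 63390 [15. 32. 74. 47.]
scene [ 0.5713 -0.1981 -0.0306  0.0572] 161172 [ 128.  -66.  -73. -107.]
[[257.16077418 196.42399007]
 [200.71326729 180.29464905]]
```

The top camera puts the screws at (0.540,-0.079) and (0.581,-0.230). They are 156.5 mm apart against an expected 156, and the scene view agrees to about 1 mm. The noses give turn_a ≈ 0.18 and turn_b ≈ 0.06. Next I'll check IK for the different headings.

```bash
cat > rob.py <<'E'
import numpy as np
from station import ctrl,get_state,vision,models,ticket
A=np.array([.5398,-.0795]); B=np.array([.581,-.2303]); H=np.array([.5188,.2330]); HY=.40
OUT=1.837; GZ=.053            # GZ: grasp height above handle underside
PZ=-ctrl.pinch_z
def q(y): return np.array([0,np.cos(y/2),np.sin(y/2),0])
def yaw():
    r=get_state()["eef_rot"]; return 2*np.arctan2(r[2],r[1])
def tz(under): return under+GZ-PZ   # tcp z for a given handle-underside height
E
python3 - <<'E'
from rob import *
print(get_state()["time"],yaw())
for nm,xy,h in(("H",H,HY),("A",A,.09),("B",B,.205)):
    for k in range(-4,5):
        y=h+k*np.pi/(1 if nm=="H" else 2)
        r=[]
        for d in ([0] if nm=="H" else [0.15,0,-1.4]):
            j=ctrl.ik([*xy,.15],q(y+d)); r.append(None if j is None else round(float(j[6]),2))
        print(nm,k,round(y,2),r)
E
```

```text
1.5 0.4527863692519363
H -4 -12.17 [-2.06]
H -3 -9.02 [0.83]
H -2 -5.88 [-2.06]
H -1 -2.74 [0.83]
H 0 0.4 [-2.06]
H 1 3.54 [0.83]
H 2 6.68 [-2.06]
H 3 9.82 [0.83]
H 4 12.97 [-2.06]
A -4 -6.19 [-1.47, -1.58, -2.74]
A -3 -4.62 [-0.1, -0.23, -1.45]
A -2 -3.05 [1.31, 1.18, -0.08]
A -1 -1.48 [-2.76, -2.89, 1.33]
A 0 0.09 [-1.47, -1.58, -2.74]
A 1 1.66 [-0.1, -0.23, -1.45]
A 2 3.23 [1.31, 1.18, -0.08]
A 3 4.8 [-2.76, -2.89, 1.33]
A 4 6.37 [-1.47, -1.58, -2.74]
B -4 -6.08 [-1.04, -1.17, -2.35]
B -3 -4.51 [0.32, 0.19, -1.02]
B -2 -2.94 [1.67, 1.54, 0.34]
B -1 -1.37 [-2.37, -2.5, 1.69]
B 0 0.2 [-1.04, -1.17, -2.35]
B 1 1.78 [0.32, 0.19, -1.02]
B 2 3.35 [1.67, 1.54, 0.34]
B 3 4.92 [-2.37, -2.5, 1.69]
B 4 6.49 [-1.04, -1.17, -2.35]
```

Run:
```python
from rob import *
import cv2
ctrl.movep([*H,.20],q(HY+np.pi)); print(get_state()["time"],get_state()["tcp_pos"],yaw())
ctrl.movel([*H,.10]); 
p,d=vision.grab_frame("top"); cv2.imwrite("pics/t1.png",cv2.resize(p[130:290,90:270],None,fx=4,fy=3.7))
p,d=vision.grab_frame("scene"); cv2.imwrite("pics/s1.png",cv2.resize(p[180:330,280:470],None,fx=4,fy=4))
print(get_state()["time"],get_state()["tcp_pos"],get_state()["qpos"])
```

```text
4.425 [0.51927149 0.2321074  0.19981276] 3.539672738464162
5.3417 [0.51921749 0.23355405 0.10114633] [ 0.22298063  0.86407205 -1.26227679  1.8144062   0.9017553   1.17890175
  0.63097199]
```

View pics/s1.png

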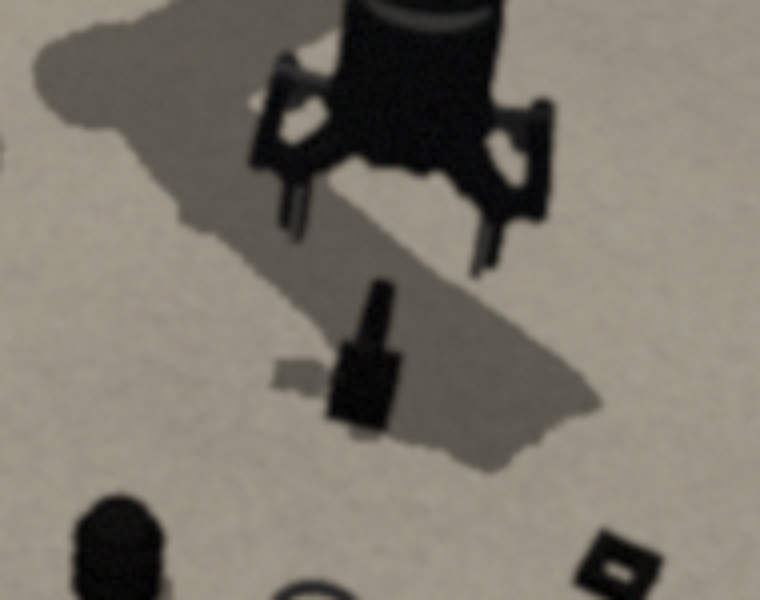

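The open fingers straddle the paddle: tips at (290,235) and (480,270) in the crop, paddle at (380,310). I'll descend and grip.

Run:
```python
from rob import *
ctrl.movel([*H,tz(0)],max_speed=.08)
s=get_state(); print(s["tcp_pos"],s["contact_force"])
ctrl.close_gripper(force=60); s=get_state(); print(s["time"],s["width"],s["contact_force"],s["tcp_pos"],yaw())
ctrl.movel([*H,tz(.13)],max_speed=.15)
s=get_state(); print(s["time"],s["width"],s["contact_force"],s["wrist_torque"])
import cv2
for n in("scene","top"):
    p,d=vision.grab_frame(n); cv2.imwrite(f"pics/{n}2.png",p)
```

```text
[0.51894862 0.23334075 0.03469791] [ 0.36855201  1.08734915 -0.30379377]
6.9667 0.01297394701557876 [ 0.89846568 -1.05962225  2.03776544] [0.51891984 0.23311669 0.03447637] 3.541572224936478
7.9833 0.013104892463318828 [ 0.4627063  -1.27356084 -1.39845342] [-0.00521884 -0.0229949  -0.02597564]
```

```bash
python3 -c "
import cv2
p=cv2.imread('pics/scene2.png');cv2.imwrite('pics/s2c.png',cv2.resize(p[150:300,280:470],None,fx=4,fy=4))"
```

```text
(no output)
```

View pics/s2c.png

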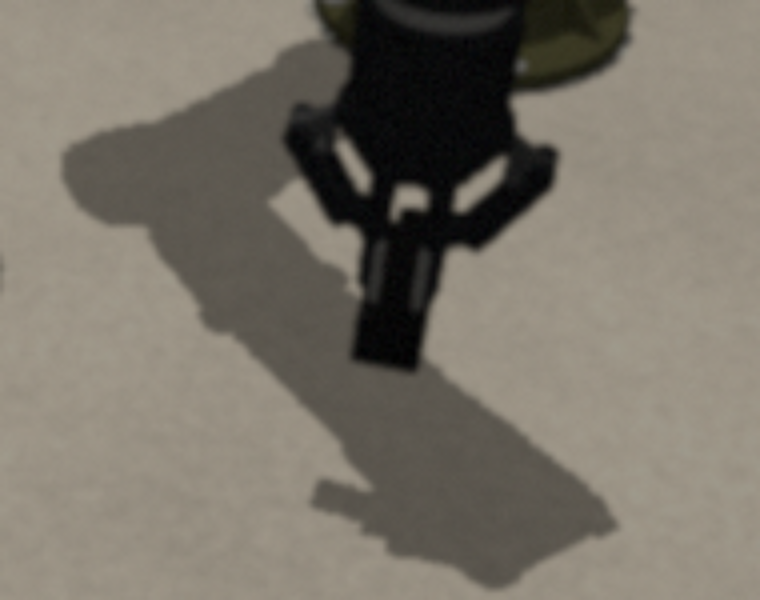

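The handle is held square. I'll hover it over screw A and check its offset there.

```bash
cat > hov.py <<'E'
from rob import *
import cv2,sys
from fit import box,proj
def annotate(tag,xy,un):
    s=get_state(); y=yaw(); print(s["time"],s["tcp_pos"],round(y,3),s["qpos"].round(2),s["contact_force"],s["wrist_torque"])
    for n in("scene","top"):
        p,d=vision.grab_frame(n); c=proj(n,[[*xy,.10]])[0].astype(int); u0,v0=c[0]-48,c[1]-40
        cr=cv2.convertScaleAbs(p[v0:v0+75,u0:u0+96],alpha=1.6,beta=15); cr=cv2.resize(cr,None,fx=8,fy=8,interpolation=cv2.INTER_CUBIC)
        cv2.imwrite(f"pics/{tag}_{n}_raw.png",cr)
        t=s["tcp_pos"]; zu=t[2]-tz(0)
        for P,col in((box(t[:2],y,.034,.034,zu,zu+.03),(0,255,255)),(box(xy,y,.014,.014,.072,.09),(0,255,0))):
            for X in proj(n,P): cv2.circle(cr,tuple(((X-[u0,v0]+.5)*8).astype(int)),3,col,1)
        cv2.imwrite(f"pics/{tag}_{n}.png",cr)
E
python3 - <<'E'
from hov import *
ctrl.movep([*A,tz(.14)],q(.09+np.pi))
ctrl.movel([*A,tz(.103)],max_speed=.08)
annotate("hA",A,.103)
E
```

```text
9.8833 [ 0.53977222 -0.07922044  0.1370826 ] 3.232 [ 0.83  0.79 -1.3   1.83  0.83  1.19  0.92] [ 0.51870853  0.34818674 -1.34472085] [-0.03521324 -0.01403085  0.04212327]
```

View pics/hA_scene.png

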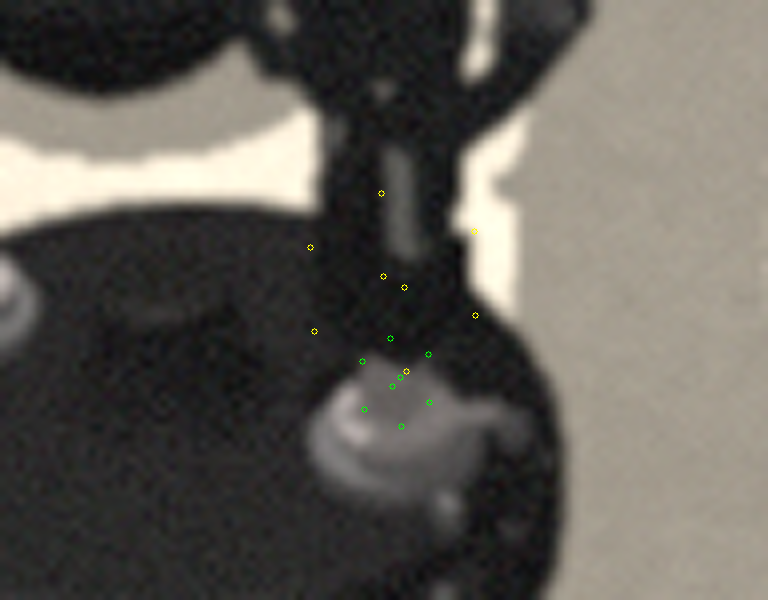

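View pics/hA_scene_raw.png

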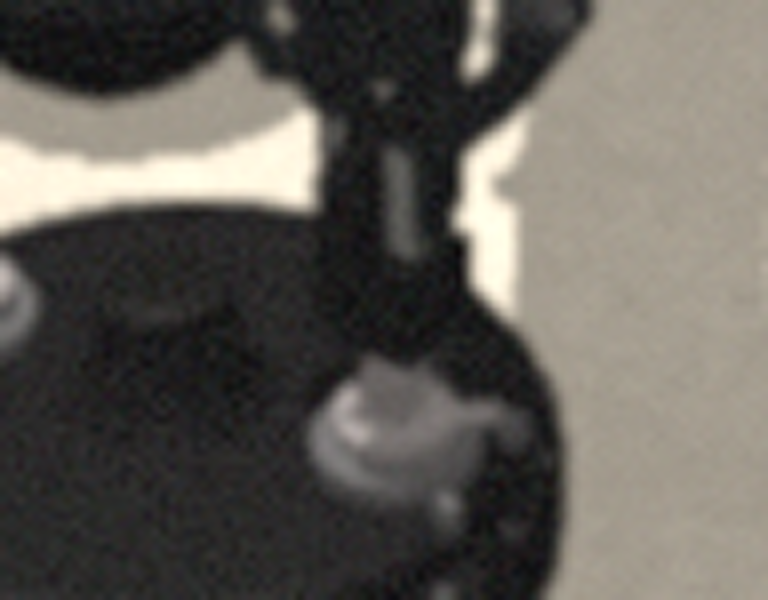

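View pics/hA_top.png

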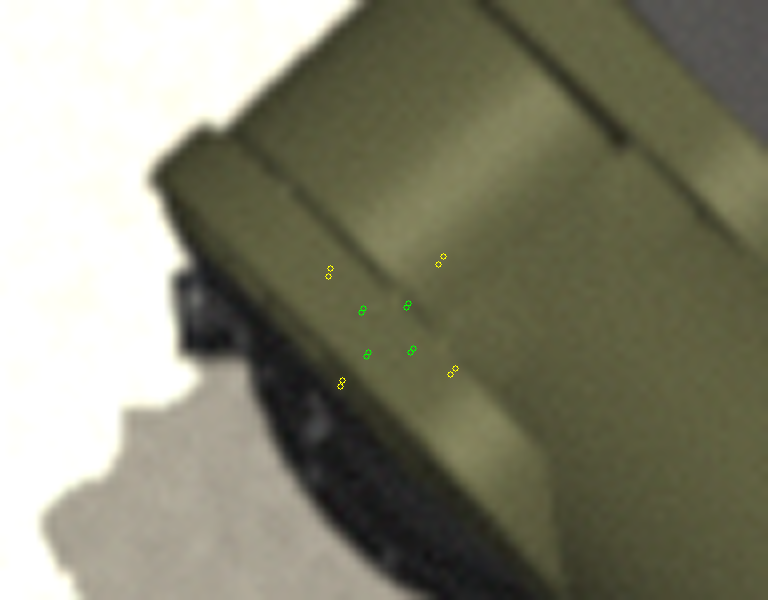

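Run:
```python
from fit import *
from rob import H
# refit handle at pick with both cams; compare per-camera residual by shadow-robust threshold
for n in("scene","top"):
    im=np.load(f"pics/{n}_im.npy").mean(2)
    m=np.load(f"pics/{n}_handle0_m.npy"); v,u=np.where(m); roi=(u.min()-8,v.min()-8,u.max()+9,v.max()+9)
    a=im[roi[1]:roi[3],roi[0]:roi[2]]; bg=np.percentile(a,80); fg=np.percentile(a,5)
    o0=np.clip((bg-a)/(bg-fg),0,1)
    r=fit([(n,o0,roi)],handle_parts,[.52,.233,.4],[.005,.005,.1]); print(n,r.x.round(4),r.fun)
    a=np.hstack([o0,rend(n,handle_parts(r.x),roi)]); cv2.imwrite(f"pics/hf_{n}.png",cv2.resize((a*255).astype(np.uint8),None,fx=8,fy=8,interpolation=cv2.INTER_NEAREST))
# held images at H, underside .13
```

```text
scene [0.5209 0.2339 0.4194] 13.074012207593718
top [0.5176 0.2325 0.3931] 5.929959895561532
```

View pics/hf_scene.png

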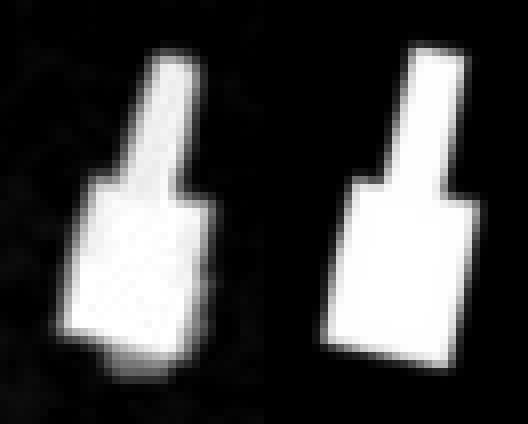

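View pics/hf_top.png

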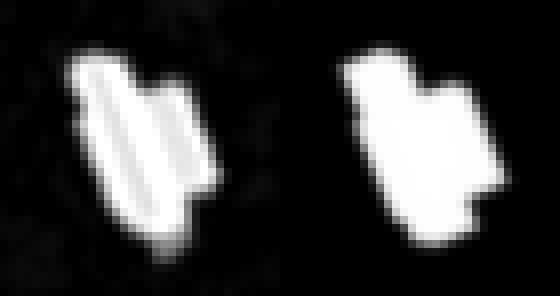

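Run:
```python
from fit import *
for n in("scene","top"):
    im=np.load(f"pics/{n}_im.npy").mean(2)
    m=np.load(f"pics/{n}_handle0_m.npy"); v,u=np.where(m); roi=(u.min()-8,v.min()-8,u.max()+9,v.max()+9)
    a=im[roi[1]:roi[3],roi[0]:roi[2]]; bg=np.percentile(a,80); fg=np.percentile(a,5)
    o0=np.clip((bg-a)/(bg-fg),0,1)
    W=np.ones_like(o0)
    # mask out shadow patches: connected mid-grey regions outside eroded model
    r=fit([(n,o0,roi)],handle_parts,[.52,.233,.4],[.005,.005,.1])
    for it in range(3):
        md=rend(n,handle_parts(r.x),roi)
        W=np.where((md<.3)&(o0>.25),0,1.) if n=="top" else np.where((md<.95)&(o0>.25)&(o0<.75)&(np.mgrid[0:o0.shape[0],0:o0.shape[1]][0]>o0.shape[0]*.72),0,1.)
        def cost(p): return (W*(rend(n,handle_parts(p),roi)-o0)**2).sum()
        r=minimize(cost,r.x,method="Nelder-Mead",options=dict(initial_simplex=np.vstack([r.x]+[r.x+np.diag([.004,.004,.1])[i] for i in range(3)]),xatol=1e-5,fatol=1e-4))
    print(n,r.x.round(4),r.fun)
```

```text
scene [0.5209 0.2339 0.4194] 9.388794439507883
top [0.5176 0.2325 0.393 ] 5.017846354637814
```

Run:
```python
from rob import *
import cv2
from fit import proj,box
fr=np.mean([vision.grab_frame("scene")[0].astype(float) for _ in range(8)],0)
np.save("pics/hA_avg.npy",fr)
c=proj("scene",[[*A,.10]])[0].astype(int); u0,v0=c[0]-22,c[1]-22
cr=fr[v0:v0+44,u0:u0+44]; cr=(np.clip(cr/150,0,1)**.45*255).astype(np.uint8)
cv2.imwrite("pics/hA_z.png",cv2.resize(cr,None,fx=13,fy=13,interpolation=cv2.INTER_CUBIC))
s=get_state();t=s["tcp_pos"];print(t)
y=3.232; 
for X in proj("scene",box(t[:2],y,.034,.034,t[2]-tz(0),t[2]-tz(0)+.03)): print(((X-[u0,v0]+.5)*13).astype(int),end=' ')
print()
for X in proj("scene",box(A,y,.014,.014,.072,.09)): print(((X-[u0,v0]+.5)*13).astype(int),end=' ')
```

```text
[ 0.53983874 -0.07956377  0.13742832]
[284 213] [280  78] [433 276] [431 140] [170 302] [164 166] [321 367] [317 230] 
[299 394] [297 316] [360 420] [358 342] [253 431] [250 353] [314 458] [312 379]
```

View pics/hA_z.png

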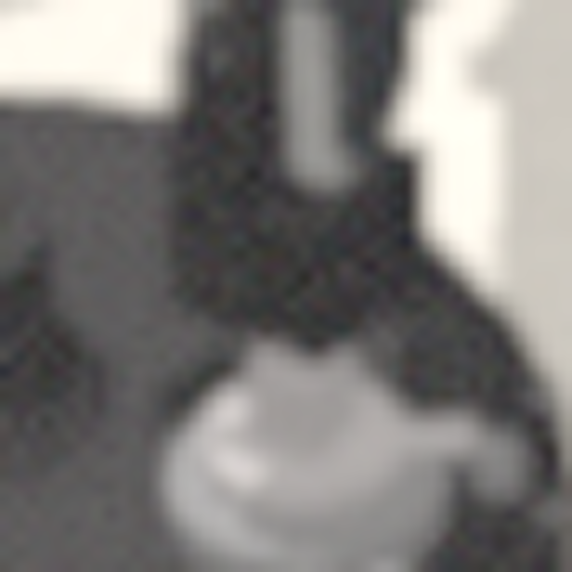

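The hub outline matches the prediction to within about 1 px on both sides: (180,300) and (420,152) observed, (170,302) and (431,140) predicted. So the hub is centred. I'll lower it in small steps while watching the force.

```bash
cat > ins.py <<'E'
from rob import *
def F():
    s=get_state(); return s["contact_force"],s["wrist_torque"]
def down(xy,u0,u1,step=.002,lim=8,F0=None):
    """lower handle underside from u0 to u1; stop on upward force > lim. returns last u, ok"""
    u=u0
    while u>u1+1e-6:
        u=max(u1,u-step); ctrl.movel([*xy,tz(u)],max_speed=.03)
        f,t=F(); print(round(u,4),(f-F0).round(1),t.round(2))
        if abs(f-F0)[2]>lim or np.linalg.norm((f-F0)[:2])>12: return u,False
    return u,True
E
python3 - <<'E'
from ins import *
F0=F()[0]; print(F0)
print(down(A,.103,.0735,F0=F0)); s=get_state(); print(s["time"],s["tcp_pos"],yaw())
E
```

```text
[-0.83146104  0.53524064 -1.18592374]
0.101 [ 0.3 -1.   0.5] [ 0.02  0.04 -0.01]
0.099 [ 0.9 -0.8 -0.7] [-0.01 -0.03  0.04]
0.097 [ 1.2 -0.2 -0.2] [ 0.07 -0.01  0.02]
0.095 [-0.3 -0.5  0.8] [ 0.   -0.02 -0.02]
0.093 [ 1.  -1.1  0.9] [ 0.01  0.04 -0.01]
0.091 [ 1.2 -0.2 -0.1] [-0.03  0.   -0.02]
0.089 [ 0.4 -0.7 -0.2] [ 0.05 -0.01 -0.07]
0.087 [ 0.5 -0.   1.3] [ 0.02  0.04 -0.04]
0.085 [ 1.1 -1.9  1. ] [ 0.02  0.02 -0.03]
0.083 [ 1.1 -0.8  0.2] [ 0.03 -0.02  0.02]
0.081 [ 1.2 -0.8 -0.1] [ 0.01  0.03 -0.03]
0.079 [ 0.4 -0.7 -0.4] [ 0.08 -0.02 -0.03]
0.077 [ 0.6 -0.8 -0.2] [ 0.04  0.02 -0.01]
0.075 [ 0.8 -0.4 -1.2] [-0.01 -0.01 -0.02]
0.0735 [ 1.2 -0.4 -0. ] [-0.01 -0.03  0.  ]
(0.0735, True)
14.1333 [ 0.53974376 -0.07950044  0.10770574] 3.231612880198833
```

```bash
cat > turn.py <<'E'
from ins import *
def Tz(n=6):
    v=[]
    for _ in range(n):
        ctrl.pause(.02); s=get_state(); v.append(np.r_[s["contact_force"],s["wrist_torque"]])
    return np.mean(v,0)
YH=.266+np.pi   # handle yaw at turn 0 (no play)
def sweep(xy,y0,y1,u0,step=.06,stop=.25,T0=None):
    n=int(np.ceil(abs(y1-y0)/step)); hist=[]
    for k in range(1,n+1):
        y=y0+(y1-y0)*k/n; u=u0+.0022*(y-y0)
        ctrl.movep([*xy,tz(u)],q(y)); w=Tz()-T0; hist.append((y,w[5]))
        print(f"yaw {y:.3f} turn~{YH-y:.2f} Tz {w[5]:.3f} F {w[:3].round(1)} t {get_state()['time']:.2f}")
        if abs(w[5])>stop: return y,u,True
    return y,u,False
E
python3 - <<'E'
from turn import *
T0=Tz(10); print(T0.round(3)); np.save("T0.npy",T0)
print(sweep(A,3.232,2.70,.0735,T0=T0))
E
```

```text
[-0.044  0.055 -0.893 -0.003 -0.004 -0.003]
yaw 3.173 turn~0.23 Tz -0.003 F [ 0.1 -0.  -0.2] t 14.65
yaw 3.114 turn~0.29 Tz 0.017 F [ 1.1 -1.5 -0.8] t 15.00
yaw 3.055 turn~0.35 Tz 0.025 F [ 1.7 -2.5 -0.5] t 15.35
yaw 2.996 turn~0.41 Tz 0.015 F [ 2.1 -3.4 -0.9] t 15.70
yaw 2.936 turn~0.47 Tz 0.008 F [ 2.2 -3.7 -0.8] t 16.05
yaw 2.877 turn~0.53 Tz 0.046 F [ 2.  -5.  -0.8] t 16.40
yaw 2.818 turn~0.59 Tz 0.026 F [ 1.8 -4.8 -0.6] t 16.75
yaw 2.759 turn~0.65 Tz 0.039 F [ 2.2 -4.9 -0.7] t 17.10
yaw 2.700 turn~0.71 Tz 0.019 F [ 2.  -5.  -0.2] t 17.45
(2.7, 0.0723296, False)
```

Run:
```python
from turn import *
T0=np.load("T0.npy")
print(sweep(A,2.70,2.40,.0723,step=.05,stop=.22,T0=T0))
```

```text
yaw 2.657 turn~0.75 Tz 0.042 F [ 1.9 -4.9 -0.2] t 17.80
yaw 2.614 turn~0.79 Tz 0.033 F [ 1.8 -5.6 -0.4] t 18.15
yaw 2.571 turn~0.84 Tz 0.021 F [ 1.7 -5.2 -0.7] t 18.50
yaw 2.529 turn~0.88 Tz 0.000 F [ 1.8 -4.8 -0.4] t 18.85
yaw 2.486 turn~0.92 Tz 0.043 F [ 1.7 -5.7  0. ] t 19.20
yaw 2.443 turn~0.96 Tz 0.040 F [ 1.9 -5.2  0.4] t 19.55
yaw 2.400 turn~1.01 Tz 0.019 F [ 2.  -5.4 -0.1] t 19.90
(2.4, 0.07164000000000001, False)
```

Run:
```python
from turn import *
T0=np.load("T0.npy")
r=sweep(A,2.40,1.80,.0716,step=.05,stop=.35,T0=T0); print(r)
import cv2
for n in("scene","top"):
    p,d=vision.grab_frame(n); cv2.imwrite(f"pics/home_{n}.png",cv2.resize(cv2.convertScaleAbs(p[160:250,170:320],alpha=1.7,beta=15),None,fx=5,fy=5,interpolation=cv2.INTER_CUBIC))
```

```text
yaw 2.350 turn~1.06 Tz 0.040 F [ 1.5 -5.4  0.1] t 20.25
yaw 2.300 turn~1.11 Tz 0.019 F [ 1.5 -5.3  0.6] t 20.60
yaw 2.250 turn~1.16 Tz 0.022 F [ 1.2 -5.8  0.4] t 20.95
yaw 2.200 turn~1.21 Tz 0.034 F [ 1.2 -5.6  0.7] t 21.30
yaw 2.150 turn~1.26 Tz 0.024 F [ 1.1 -5.7  0.3] t 21.65
yaw 2.100 turn~1.31 Tz 0.025 F [ 1.1 -5.8  0.6] t 22.00
yaw 2.050 turn~1.36 Tz 0.021 F [ 1.3 -5.7  1.1] t 22.35
yaw 2.000 turn~1.41 Tz 0.019 F [ 1.1 -5.9  0.7] t 22.70
yaw 1.950 turn~1.46 Tz 0.051 F [ 0.8 -5.9  0.7] t 23.05
yaw 1.900 turn~1.51 Tz 0.088 F [ 0.9 -6.7  0.8] t 23.40
yaw 1.850 turn~1.56 Tz 0.307 F [ 0.7 -6.6  2. ] t 23.75
yaw 1.800 turn~1.61 Tz 0.557 F [ 0.5 -6.7  2.4] t 24.10
(1.8, 0.07028, True)
```

View pics/home_scene.png

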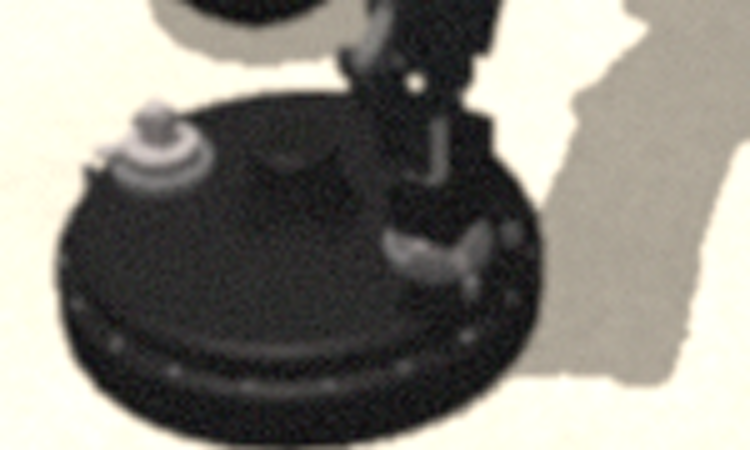

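```bash
python3 - <<'E'
from vis import *
A=np.array([.5398,-.0795])
for h in (2.33,2.0,1.8,1.5,1.3,1.16):
    print(h,((proj("scene",[[*(A+r*np.array([np.cos(h),np.sin(h)])),.067] for r in(.019,.026)])-[170,160]+.5)*5).round().tolist())
E
python3 -c "
import cv2
p=cv2.imread('pics/home_scene.png')[170:320,340:550];cv2.imwrite('pics/home_z.png',cv2.resize(cv2.convertScaleAbs(p,alpha=1.3),None,fx=3.6,fy=3.6,interpolation=cv2.INTER_CUBIC))"
```

```text
2.33 [[478.0, 226.0], [492.0, 225.0]]
2.0 [[476.0, 234.0], [490.0, 236.0]]
1.8 [[473.0, 238.0], [486.0, 242.0]]
1.5 [[466.0, 244.0], [476.0, 250.0]]
1.3 [[460.0, 247.0], [468.0, 255.0]]
1.16 [[455.0, 249.0], [461.0, 257.0]]
```

View pics/home_z.png

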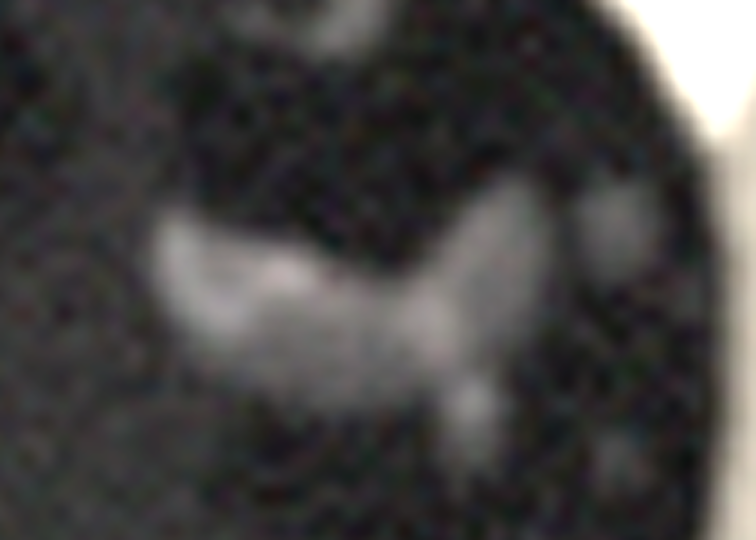

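The nose now sits at the home rib (about (462,262) in the crop), so it has left the start rib at (512,232). The hard stop was felt as well, so this screw runs freely and is home. I'll relax the play, lift the handle and move to the other screw.

Run:
```python
from turn import *
from hov import annotate
T0=np.load("T0.npy")
A2=A+[0,-.0006]
ctrl.movep([*A2,tz(.0705)],q(1.9)); ctrl.movep([*A2,tz(.0705)],q(2.01)); print((Tz()-T0).round(3))
ctrl.movel([*A2,tz(.08)],max_speed=.05); print((Tz(3)-T0).round(3))
ctrl.movel([*A2,tz(.14)],max_speed=.12)
w=Tz(3)-T0; print(w.round(3),get_state()["width"])
B2=B+[0,-.0005]
ctrl.movep([*B2,tz(.14)],q(3.346))
ctrl.movel([*B2,tz(.103)],max_speed=.1)
annotate("hB",B2,.103); print((Tz()-T0).round(2))
```

```text
[-0.664 -3.94  -0.213 -0.946  0.124  0.035]
[-0.774 -3.373  1.767 -0.639  0.299 -0.018]
[-0.58  -0.176 -0.212  0.001  0.009  0.001] 0.013294845534932306
27.675 [ 0.58079851 -0.23061326  0.13667649] 3.346 [ 0.99  0.91 -1.32  1.62  0.9   1.34  1.31] [ 0.32953402  0.28210659 -0.77878895] [-0.00715671  0.03543657  0.00740904]
[ 0.19 -0.48 -0.21 -0.02  0.02 -0.01]
```

View pics/hB_scene.png

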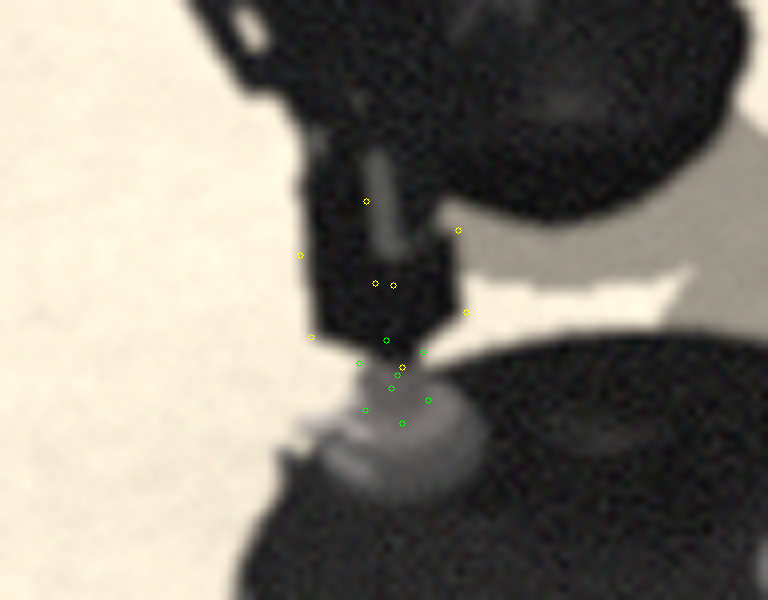

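The hub sits centred over screw B: edges at 318 and 460 against a predicted 311 and 466. Inserting.

Run:
```python
from turn import *
T0=np.load("T0.npy"); B2=B+[0,-.0005]
r=down(B2,.103,.0735,step=.003,F0=T0[:3]); print(r)
print((Tz()-T0).round(3),get_state()["time"],get_state()["tcp_pos"])
if r[1]: print(sweep(B2,3.346,2.86,.0735,step=.06,stop=.2,T0=T0))
```

```text
0.1 [-0.  -0.3 -0. ] [0.03 0.03 0.01]
0.097 [-0.1 -0.1 -0.5] [ 0.03 -0.02 -0.01]
0.094 [-0.2 -0.4 -0.1] [0.01 0.01 0.05]
0.091 [ 0.6 -0.9 -0.3] [ 0.06 -0.05 -0.03]
0.088 [ 1.3  1.6 -0.5] [ 0.    0.01 -0.03]
0.085 [ 0.  -0.2  0. ] [0.05 0.   0.01]
0.082 [ 0.1  0.4 -1.1] [-0.   -0.01 -0.02]
0.079 [-1.1  0.6  0.5] [ 0.01  0.01 -0.01]
0.076 [ 0.1  1.  -0.3] [-0.01  0.    0.01]
0.0735 [0.1 0.8 0. ] [0.01 0.01 0.02]
(0.0735, True)
[ 0.003 -0.447 -0.057  0.002  0.009  0.004] 30.475 [ 0.58101142 -0.23081299  0.10778608]
yaw 3.292 turn~0.12 Tz 0.006 F [-0.1 -0.5 -0.2] t 30.82
yaw 3.238 turn~0.17 Tz 0.034 F [-0.8  0.8 -0.3] t 31.18
yaw 3.184 turn~0.22 Tz 0.017 F [-1.4  1.3 -0.8] t 31.52
yaw 3.130 turn~0.28 Tz -0.015 F [-2.3  1.  -1. ] t 31.88
yaw 3.076 turn~0.33 Tz 0.009 F [-2.8  1.7 -1. ] t 32.23
yaw 3.022 turn~0.39 Tz 0.031 F [-2.6  1.8 -1.3] t 32.58
yaw 2.968 turn~0.44 Tz 0.017 F [-3.4  1.4 -1.7] t 32.92
yaw 2.914 turn~0.49 Tz 0.020 F [-3.7  1.4 -2.1] t 33.27
yaw 2.860 turn~0.55 Tz 0.037 F [-3.8  1.3 -1.8] t 33.62
(2.86, 0.07243079999999999, False)
```

Run:
```python
from turn import *
T0=np.load("T0.npy"); B2=B+[0,-.0005]
print(sweep(B2,2.86,2.35,.0724,step=.035,stop=.24,T0=T0))
w=Tz(12)-T0; print(w.round(3))
```

```text
yaw 2.826 turn~0.58 Tz 0.043 F [-3.9  0.6 -1.6] t 33.98
yaw 2.792 turn~0.62 Tz 0.032 F [-4.3  0.1 -1.9] t 34.33
yaw 2.758 turn~0.65 Tz -0.009 F [-4.4 -0.1 -1.9] t 34.67
yaw 2.724 turn~0.68 Tz 0.044 F [-4.5 -0.7 -2. ] t 35.02
yaw 2.690 turn~0.72 Tz 0.047 F [-4.5 -0.6 -1.9] t 35.38
yaw 2.656 turn~0.75 Tz 0.033 F [-4.9 -1.4 -1.8] t 35.73
yaw 2.622 turn~0.79 Tz 0.058 F [-5.2 -1.  -1.5] t 36.08
yaw 2.588 turn~0.82 Tz 0.081 F [-5.1 -1.1 -1.7] t 36.42
yaw 2.554 turn~0.85 Tz 0.080 F [-5.3 -1.1 -1.6] t 36.77
yaw 2.520 turn~0.89 Tz 0.101 F [-5.7 -1.  -1.4] t 37.12
yaw 2.486 turn~0.92 Tz 0.108 F [-5.5 -1.5 -1.1] t 37.48
yaw 2.452 turn~0.96 Tz 0.142 F [-5.7 -1.5 -1.4] t 37.83
yaw 2.418 turn~0.99 Tz 0.155 F [-5.5 -1.3 -1.1] t 38.17
yaw 2.384 turn~1.02 Tz 0.176 F [-5.8 -1.9 -1.1] t 38.52
yaw 2.350 turn~1.06 Tz 0.174 F [-5.9 -1.7 -0.9] t 38.88
(2.35, 0.07127800000000001, False)
[-5.668 -1.751 -0.741 -0.39   1.395  0.195]
```

Resistance began at about turn 0.65 and has built steadily to a sensed 0.17 N·m above drag, so this is the crossed screw. I'm stopping here, taking one quick picture, then turning it back.

Run:
```python
from turn import *
import cv2
from fit import proj
B2=B+[0,-.0005]
for n in("scene","top"):
    fr=np.mean([vision.grab_frame(n)[0].astype(float) for _ in range(3)],0)
    c=proj(n,[[*B2,.08]])[0].astype(int); u0,v0=c[0]-25,c[1]-22
    cr=(np.clip(fr[v0:v0+44,u0:u0+50]/150,0,1)**.5*255).astype(np.uint8); cr=cv2.resize(cr,None,fx=13,fy=13,interpolation=cv2.INTER_CUBIC)
    cv2.imwrite(f"pics/x_{n}.png",cr)
    for t in (.06,.6,.7,.8,.9,1.06):
        h=1.837-np.pi+.675-t
        print(n,t,((proj(n,[[*(B2+r*np.array([np.cos(h),np.sin(h)])),.067] for r in(.019,.026)])-[u0,v0]+.5)*13).round().tolist())
```

```text
scene 0.06 [[249.0, 365.0], [212.0, 369.0]]
scene 0.6 [[261.0, 335.0], [228.0, 328.0]]
scene 0.7 [[266.0, 330.0], [235.0, 320.0]]
scene 0.8 [[271.0, 325.0], [243.0, 314.0]]
scene 0.9 [[278.0, 320.0], [253.0, 307.0]]
scene 1.06 [[290.0, 314.0], [269.0, 298.0]]
top 0.06 [[394.0, 231.0], [416.0, 204.0]]
top 0.6 [[424.0, 273.0], [458.0, 261.0]]
top 0.7 [[428.0, 283.0], [462.0, 274.0]]
top 0.8 [[430.0, 292.0], [465.0, 287.0]]
top 0.9 [[431.0, 302.0], [467.0, 300.0]]
top 1.06 [[431.0, 317.0], [466.0, 321.0]]
```

View pics/x_scene.png

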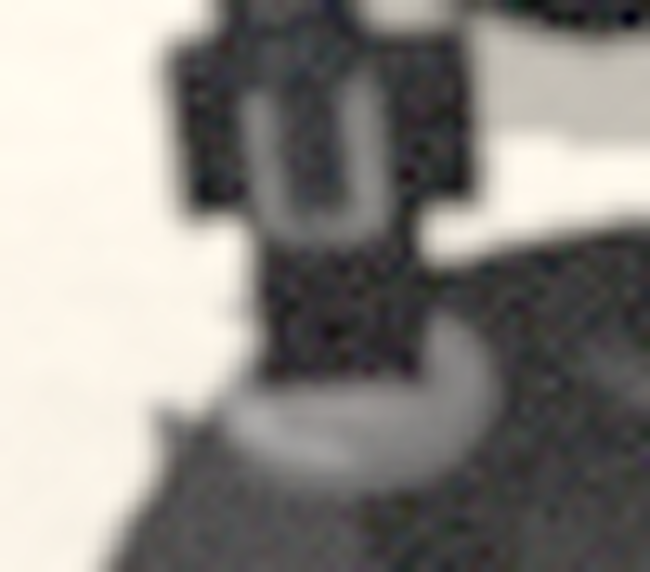

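The faint nose tip at about (235,305) puts the turn at about 0.8, inside the safe window of 0.68–1.06. Turning it back now.

Run:
```python
from turn import *
T0=np.load("T0.npy"); B2=B+[0,-.0005]
r=sweep(B2,2.35,3.43,.0725,step=.09,stop=.3,T0=T0); print(r)
```

```text
yaw 2.433 turn~0.97 Tz 0.171 F [-4.1 -1.7 -7.9] t 39.73
yaw 2.516 turn~0.89 Tz 0.123 F [-4.3 -1.6 -8.9] t 40.08
yaw 2.599 turn~0.81 Tz 0.068 F [-5.1 -2.  -4.7] t 40.42
yaw 2.682 turn~0.73 Tz 0.059 F [-5.3 -1.6 -1. ] t 40.77
yaw 2.765 turn~0.64 Tz 0.036 F [-4.1 -0.5  2.8] t 41.12
yaw 2.848 turn~0.56 Tz -0.029 F [-2.1 -0.2  1.8] t 41.48
yaw 2.932 turn~0.48 Tz -0.014 F [-2.6 -0.2  0.4] t 41.83
yaw 3.015 turn~0.39 Tz 0.010 F [-3.4  0.   0.7] t 42.17
yaw 3.098 turn~0.31 Tz -0.018 F [-3.4  1.   0.3] t 42.52
yaw 3.181 turn~0.23 Tz -0.010 F [-3.8  1.  -0.1] t 42.88
yaw 3.264 turn~0.14 Tz -0.021 F [-3.7  1.9  0.4] t 43.23
yaw 3.347 turn~0.06 Tz -0.018 F [-4.2  2.2  0.2] t 43.58
yaw 3.430 turn~-0.02 Tz -0.020 F [-4.6  2.8  0.2] t 43.92
(3.43, 0.074876, False)
```

Run:
```python
from turn import *
import cv2
from fit import proj
T0=np.load("T0.npy"); B2=B+[0,-.0005]
ctrl.movep([*B2,tz(.0745)],q(3.34))
u=.0745
while u>.066:
    u-=.001; ctrl.movel([*B2,tz(u)],max_speed=.03); w=Tz(3)-T0; print(round(u,4),w.round(2),get_state()["tcp_pos"][2].round(4))
    if w[2]>12: break
for n in("scene",):
    fr=np.mean([vision.grab_frame(n)[0].astype(float) for _ in range(3)],0)
    c=proj(n,[[*B2,.08]])[0].astype(int); u0,v0=c[0]-25,c[1]-22
    cr=(np.clip(fr[v0:v0+44,u0:u0+50]/150,0,1)**.5*255).astype(np.uint8); cr=cv2.resize(cr,None,fx=13,fy=13,interpolation=cv2.INTER_CUBIC)
    cv2.imwrite(f"pics/y_{n}.png",cr)
print(get_state()["time"])
```

```text
0.0735 [-1.3   0.87  1.07  0.14  0.35 -0.02] 0.108
0.0725 [ 0.46  0.45  0.03  0.1   0.02 -0.05] 0.1068
0.0715 [-0.27  0.05  4.25 -0.    0.12 -0.03] 0.1062
0.0705 [-2.71 -0.49 11.11 -0.07  0.62 -0.  ] 0.106
0.0695 [-4.74 -0.79 16.67 -0.14  1.14 -0.02] 0.1059
45.825
```

View pics/y_scene.png

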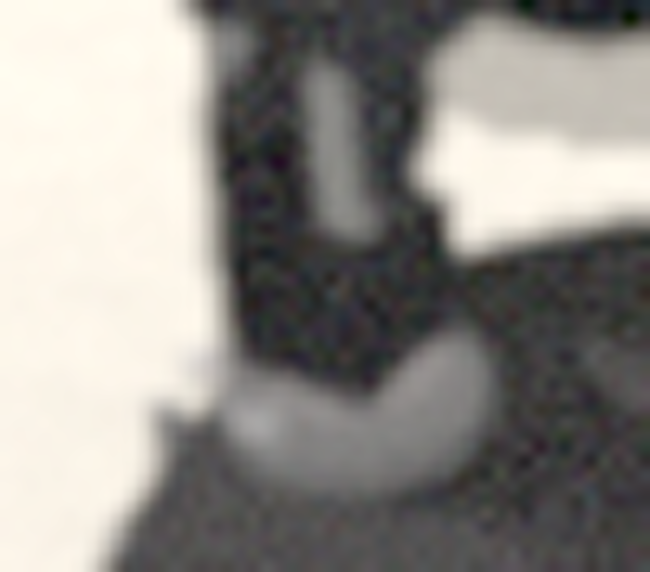

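The nose tip is at about (205,368), so the screw is back at its start, about turn 0.06. The handle touched down at 0.072, the flange height. I'll ease the force, release, retreat and check.

Run:
```python
from turn import *
import cv2
from fit import proj
T0=np.load("T0.npy"); B2=B+[0,-.0005]
ctrl.movel([*B2,tz(.0715)],max_speed=.03); print((Tz(3)-T0).round(2))
ctrl.ungrasp(); s=get_state(); print(s["width"],s["contact_force"])
ctrl.movel([*B2,.25],max_speed=.12)
ctrl.movep([.45,.15,.30],q(3.34))
s=get_state(); print(s["time"],s["contact_force"])
for n,roi in(("scene",(150,260,150,320)),("top",(130,260,250,400))):
    fr=np.mean([vision.grab_frame(n)[0].astype(float) for _ in range(3)],0); np.save(f"pics/fin_{n}.npy",fr)
    a,b,c,d=roi; cr=(np.clip(fr[a:b,c:d]/150,0,1)**.6*255).astype(np.uint8)
    cv2.imwrite(f"pics/fin_{n}.png",cv2.resize(cr,None,fx=4.6,fy=4.6,interpolation=cv2.INTER_CUBIC))
_,d=vision.grab_frame("scene")
from vis import cloud
r=models.masks_of("scene","handle")
for k in r[:2]:
    m=k["mask"]&(d>0); P=cloud("scene",d)[m]; print(k["p"],k["point"],np.percentile(P,[2,50,98],0).round(3).tolist())
```

```text
[-0.47 -0.17  6.84 -0.05  0.24  0.01]
0.08547516218677707 [ 0.87398945 -0.20865592  0.45979693]
49.6667 [ 0.83596452 -0.83189963 -0.27398266]
0.56 [203.3, 178.4] [[0.557, -0.242, 0.071], [0.59, -0.223, 0.108], [0.613, -0.211, 0.141]]
```

View pics/fin_scene.png

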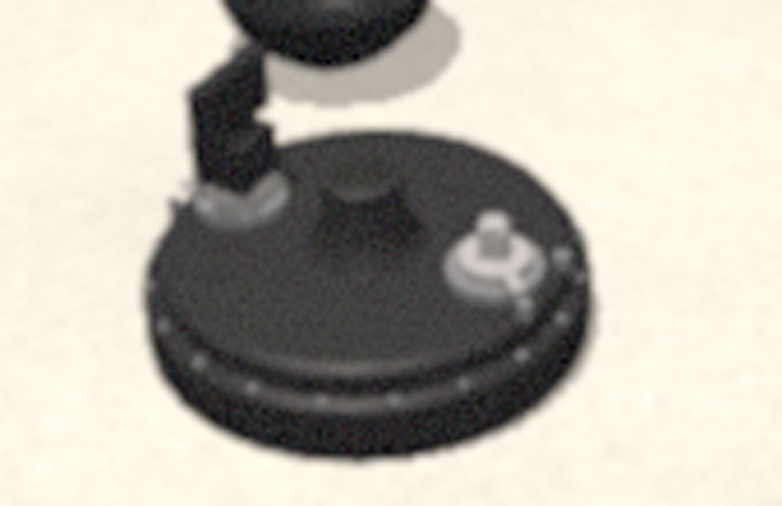

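View pics/fin_top.png

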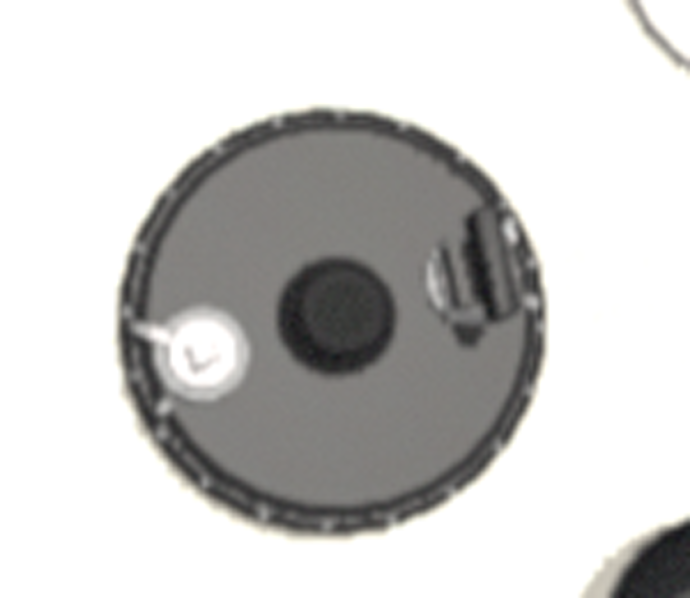

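The final views show screw A's nose at the home rib (about (520,285) in the scene crop, (150,330) in the top crop). The handle stands upright on screw B, spanning heights 0.071–0.141 m, so it is fully seated. B's nose is at its start rib and the gripper is well clear. Handing in.

```bash
python3 -c "
from station import ticket,get_state
print(get_state()['time']); print(ticket.close_job())"
```

```text
50.0667
the job is handed in; nothing more can be done
None
```

I handed the job in at 50 s of the 72 s limit. One screw is fully home. The crossed one is back where it started, with the handle left on it. I labelled the screws from the pictures: A is the one at about (0.540, -0.080) and B the one at about (0.581, -0.231).

- **Free screw (A):** I turned it with the handle until it met its hard stop, at up to 0.56 N·m sensed. The last pictures show its nose at the home rib.
- **Crossed screw (B):** I turned it in small steps until it resisted, stopped at about 0.17 N·m sensed above drag, and turned it back. The pictures put its nose at about 0.8 rad when I stopped and at about 0.06 rad now.
- **Handle:** it is pushed fully down on B and released, spanning heights 71–141 mm, which matches resting on the flange. The gripper is clear, and I did not touch the other loose parts.

**Checks that disagreed:**
- The torque reading seemed low: it showed about 0.025 N·m of drag where 0.04 was given. From the handle angle, the crossed-thread resistance at the stop was nearer 0.3 N·m, still within the 0.1–0.6 N·m allowed.
- The two cameras differed by about 3.5 mm on where the handle first stood, but both fits went on without force.

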